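# Take the keyhole cover plate off the capsule filler

## Robot

A 7-joint arm with a two-finger parallel gripper is mounted at the origin on the work surface. World frame = base frame: x ahead of the robot, y to its left, z up, the work surface at z = 0. Lengths are in m, angles in rad, forces in N, time in s.
With the tool pointing down it reaches from about 0.4 to 0.875 m from the base axis. Payload 19.3 kg.
Tool frame: the origin (TCP) lies midway between the tips of the shut fingers; the grasp point (between the pads) lies 19 mm behind it; z points along the fingers, y is the line along which they close (so a half turn about z gives the same grasp; the last joint's range is limited). The gripper opens to 85 mm and grips with 20 to 120 N. Pads are 22 mm wide; open, the fingers measure 114 mm over their backs; the gripper's body (76 mm by 85 mm) begins 54 mm behind the grasp point. The pads swing forward as they close: fully open they stand 13 mm farther back than shut.
Start: joints at [-1.328, 0.521, -0.036, 1.599, 0.021, 1.021, -0.113], TCP at [0.192, 0.595, 0.231] pointing down, gripper open.
Joint ranges: [-2.91, 2.91], [-0.3, 2.13], [-1.5, 1.42], [0.17, 2.43], [-1.26, 4.41], [0.16, 1.93], [-2.52, 2.52]. Speed limits (rad/s): [1.89, 1.89, 2.39, 2.39, 3.01, 3.01, 3.01].

## Interface

Orientations are given as [roll, pitch, yaw] about the fixed x, y, z axes, in that order (R = Rz(yaw) Ry(pitch) Rx(roll)).
In Python, from workcell import * gives the robot as it stands. The module is installed in compiled form; this text tells all that it offers.
- The arm moves only by the tool play_rows, never from a script. Its argument "deltas" is a list of rows, each a list of 7 numbers: the shift along the tool's x, y, z in units of 500 mm (1.0 is 500 mm), then the turn, a rotation vector about the tool's x, y, z in units of 120 degrees (1.0 is 120 degrees), then the closure, from 0 (fully open) to 1 (shut). A call has 1 to 10 rows; each row is the pose to reach, as a shift and turn from the pose commanded when the call began, along the tool's axes at that moment; what a row does not reach only later rows make up. A row lasts 1/10 s, in which the tool goes at most 50 mm and 8.59 degrees, less where a joint would pass 70% of its speed; a pose out of reach is approached as far as the arm can. A call with a number of a shift or a turn outside -1 to 1 is refused whole. A call with a gripper value outside its range is refused whole. The fingers move at their own pace and stop on an object; "newtons" is the grip in N (left out, the last holds). Time passes only in rows, so rows that repeat a pose let the fingers close. It gives the time, the measured TCP pose, the force, the opening and the grip force at its end, in the units of the state.
- observe(): the state, without advancing time (a new reading comes with each control period).
- grab_frame(name): name is "scene" or "top"; returns the picture (420x560x3 uint8, red, green, blue); there is no depth.
- get_calibration(name): a dict with "fovy" (degrees; the focal length in pixels is half the picture's height over the tangent of half this angle, whatever the lens; pixels are square), "cx", "cy" (the principal point, pixels), "xyz" and "rotation" of the camera in the world. Camera axes: x right, y down, z forward; pixel columns grow to the right and rows downward; lengths in m; the calibration is good to about 2 mm. A picture is of the moment at which its call begins. get_calibration takes no time and is no camera call.
- job_done(): hands the job in; it is judged then, once.
The state is a dict: "clock": time; "qpos": joint angles; "qd": joint speeds; "joint_efforts": joint torques, N m; "position": TCP position; "tool_rot": TCP orientation; "force": force on the tool from outside, world axes, zero at the start; "moment": the same for the moment, N m; "grip_width": finger opening in m; "finger_force": force on a finger pad.
Only numpy, scipy, OpenCV 4.12 (cv2) and the standard library are available. Lean on these libraries where they do the work, as an engineer would, in place of code of your own. Each camera call takes 0.05 s, during which the arm holds its last target. There are 200 camera calls.

## Task

Take the cover plate off the capsule filler for washing: first flip the yellow stop all the way down into the plate's path, then slide the plate up the slope until it rests against the stop, so that the studs are in the wide ends of its keyholes, and lift it off. Set it down gently, flat and handle up, in the middle of the green mat; leave the stop down and do not disturb the bottles, glassware and tools around.

Things in the scene. Friction and masses are not known exactly. Their poses are not given: they have to be found in the camera images.
- bed: Blue sloping bed of the capsule filler, 250 x 150 mm, fixed. Origin: centre of its top surface, about 62 mm above the work surface. x points straight up the slope (15 degrees), roughly to world +y; z points out of the bed. 'Bed' coordinates are in this frame. Aluminium guide rails for the plate: 8 mm high, x -80 to +80 mm, inner faces at y = +-61.5 mm.
- stud (a point): Top of the bed's +y stud, at bed x = -3, y = +40, z = +10.5 mm; its twin is at y = -40. Brass, shank 6 mm thick, flat head 16 mm across, from 6.5 to 10.5 mm above the bed. The plate's keyholes hang on both.
- plate: Loose aluminium cover plate, about 320 g, 100 (x) x 120 (y) x 4 mm, lying on the bed, axes along the bed's. Origin: centre of its underside. It starts hung on the studs by the narrow ends of its keyholes, origin at bed x about -16.5, y 0 mm, and cannot be lifted there. Sliding it takes 2 to 6 N; friction keeps it where it is left. Take it off along the bed's z, 15 mm or more.
- keyhole (a point): Centre of the wide end of the plate's +y keyhole, at plate x = -13, y = +40, z = 0 mm; its twin is at y = -40. Wide hole 26 mm (x) x 24 mm (y); the narrow slot, 10 mm wide, runs from plate x = 0 to +17 mm.
- release (a point): Point of the bed (bed x = +10, y = 0, z = 0 mm, fixed) where the plate's origin lies when the plate rests against the lowered stop: the stud heads are then centred in the wide holes. The plate comes off only within about 5 mm of this.
- plate_lip (a point): Middle of the outer face of the plate's lower upturned lip, at plate x = -50, z = +14 mm. Lip 4 mm thick, 100 mm wide in y, 22 mm high from the underside; good to push on. The upper edge (outer face plate x = +50 mm) has a like lip, 18 mm high, which meets the stop. About 50 mm of bare bed lies below the lower lip.
- plate_handle (a point): Centre of the bar of the plate's orange bridge handle, 44 mm above the plate's underside, over its centre. Bar 60 mm long in plate x, 16 mm wide in y, 20 mm high; best pinched across its width.
- stop (a joint): Hinge of the yellow flip stop with red tip, at the bed's upper end: a bar 45 x 30 x 8 mm. 0 = down: lying along the bed, pointing down the slope, 5 to 13 mm above the bed, tip at bed x = +60 mm. Grows as it swings up and back: 1.57 = square to the bed, 2.4 = leaning back up the slope, its limit. Starts at 1.9 to 2.3; stays where left (0.03 N m, under 1 N at the tip).
- stop_hinge (a point): The stop's hinge axis (along the bed's y), at bed x = +105, y = 0, z = +10 mm.
- stop_tip (a point): The middle of the stop's end, 45 mm from the hinge axis; it moves with the stop.
- mat: Green silicone drying mat, fixed, 180 mm (x) x 150 mm (y) x 4 mm; origin: centre of its underside, on the work surface. A grey plastic counting tray of about the same size stands beside it, on either side; it is not the target.
- counter: Grey counting tray, fixed, 180 x 150 x 16 mm; origin: centre of its underside.
- amber: Bystander: amber bottle, 56 mm across, 120 mm tall; origin: centre of its underside.
- beaker: Bystander: glass beaker, 70 mm across, 90 mm tall; origin: centre of its underside.
- jar: Bystander: white jar with green cap, 70 mm across, 85 mm tall; origin: centre of its underside.
- spatula: Bystander: narrow steel spatula with black grip, 160 x 14 x 8 mm, lying flat along its own x; origin: middle of its underside.
- dish: Bystander: white ceramic bowl, 90 mm across, 40 mm tall; origin: centre of its underside.
- vial: Bystander: small amber vial with white cap, 36 mm across, 60 mm tall; origin: centre of its underside.
There are look-alikes about, which are no part of the job. What is shaped like the plate but red is not meant.

How it is judged:
On the way, in this order (a step that is already met when the one before it is completed fails the run):
1. the stop is flipped fully down while the plate still hangs low on its studs (value of joint stop below 0.08 rad and x of plate in the frame of bed below -0.005 m), for 0.2 s.
2. the plate, still lying on the bed, is slid up against the lowered stop (within 3.5 mm) (value of joint stop below 0.08 rad and x of plate in the frame of bed between 0.0065 and 0.0135 m and z of plate in the frame of bed below 0.004 m), for 0.2 s.
3. the plate is lifted clear of the studs (z of plate in the frame of bed above 0.02 m), for 0.1 s.
At the end, for the whole second after the job is handed in: The plate rests flat (within 3.5 degrees), handle up and still, on the green mat, its centre within 30 mm of the mat's centre, and the stop is still down (below 0.2 rad) (horizontal distance between plate and mat below 0.03 m and height (world z) of plate between 0.001 and 0.008 m and angle between plate's own z axis and vertical below 0.06 rad and contact force between plate and mat above 0.5 N and linear speed of plate below 0.02 m/s and value of joint stop below 0.2 rad); the robot touches nothing.
It fails at once if the plate is dropped: let go over the mat's height by more than 30 mm, off the bed (horizontal distance between plate and bed above 0.1 m and height (world z) of plate above 0.034 m and contact force between plate and anything else below 0.05 N).
It fails at once if a bystander is moved by more than 25 mm or knocked over (distance of any of amber, beaker, jar, spatula, dish, vial from where it was at the start of the episode above 0.025 m or angle between any of amber, beaker, jar, vial's own z axis and vertical above 0.5 rad).
It also fails if it takes over 54 s, if anything falls off the work surface, if the arm or the gripper's body presses on something with over 40 N, if the wrist force passes 120 N, or if a joint passes its speed limit or range.

## Working session

There is one attempt and no reset: what is moved stays moved. The work goes in short steps, Python scripts to look and compute and a tool call to move; the robot and the scene stay as the last step left them, time stands still between calls to the robot, and variables do not carry over. Pictures are saved under pics/ and viewed, at most 10 in all, crops included, and the job is handed in when it is done.

Besides the shell and the picture viewer there is one more tool, called after ">>>" as name([rows], argument=value, ...), one row to a line, values as JSON. play_rows: Moves the arm, as the interface text tells. Its arguments: {"type":"object","properties":{"deltas":{"type":"array"},"newtons":{"type":"number"}},"required":["deltas"]}

```bash
mkdir -p pics
python3 - <<'E'
from workcell import *
import cv2
for n in("scene","top"):
    cv2.imwrite(f"pics/{n}0.png",grab_frame(n)[:,:,::-1]); print(n,get_calibration(n))
o=observe();print(o)
E
```

```text
scene {'fovy': 51.398513449838, 'cx': 278.49653469160427, 'cy': 212.40927914942094, 'xyz': array([0.91957478, 0.29585515, 0.76464424]), 'rotation': array([-2.49305918,  0.01322617,  2.23373804])}
top {'fovy': 48.46762276003042, 'cx': 274.5124339985799, 'cy': 206.9019867494101, 'xyz': array([ 0.35102474, -0.00623944,  1.19000703]), 'rotation': array([-3.00586987, -0.01081704, -1.5974012 ])}
{'clock': 0.1, 'qpos': array([-1.32820828,  0.5219393 , -0.03628128,  1.59986519,  0.02119307,
        1.02111334, -0.11276627]), 'qd': array([ 1.59162748e-03, -1.33389277e-03,  7.44745420e-04, -2.28021454e-03,
        6.81678041e-04,  4.69142992e-05,  2.06504279e-03]), 'joint_efforts': array([ 3.26332593e-03, -9.28482985e+01,  1.98402599e+00, -3.70530975e+01,
        1.82129745e-02,  5.26289266e-03,  4.71886074e-05]), 'position': array([0.19229318, 0.59441042, 0.23082395]), 'tool_rot': array([-3.14065551e+00,  8.08093609e-05,  2.82878220e+00]), 'force': array([ 0.18563877, -0.02945842,  0.15385037]), 'moment': array([-0.00601113,  0.00645656,  0.04359546]), 'finger_force': 0.0, 'grip_width': 0.08569733476887915}
```

View pics/scene0.png

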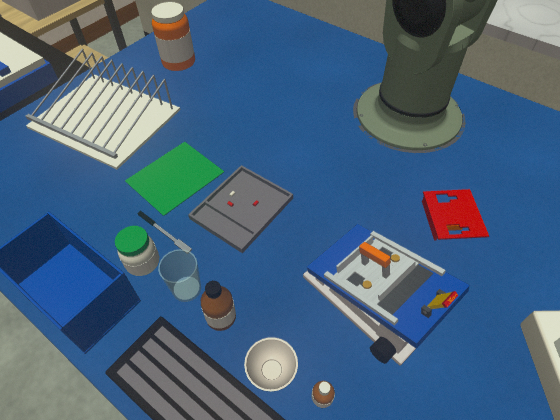

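View pics/top0.png

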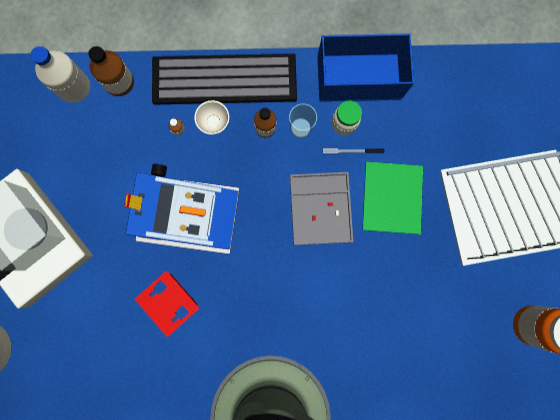

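```bash
cat > h.py <<'E'
import numpy as np,cv2
from workcell import *
from scipy.spatial.transform import Rotation as R
def cam(n):
    c=get_calibration(n);M=c["rotation"];M=np.array(M)
    r=R.from_euler("xyz",M).as_matrix()
    return c["xyz"],r,210/np.tan(np.radians(c["fovy"]/2)),c["cx"],c["cy"]
def ray(n,u,v):
    p,r,f,cx,cy=cam(n);d=r@np.array([(u-cx)/f,(v-cy)/f,1]);return p,d/np.linalg.norm(d)
def onz(n,u,v,z):
    p,d=ray(n,u,v);return p+d*(z-p[2])/d[2]
def proj(n,X):
    p,r,f,cx,cy=cam(n);q=r.T@(np.array(X)-p);return np.array([cx+f*q[0]/q[2],cy+f*q[1]/q[2]])
def tri(a,b):
    (p,d),(q,e)=ray("scene",*a),ray("top",*b)
    s=np.linalg.lstsq(np.c_[d,-e],q-p,rcond=None)[0];A=p+s[0]*d;B=q+s[1]*e
    return (A+B)/2,np.linalg.norm(A-B)
def blobs(img,lo,hi,box,amin=6):
    h=cv2.cvtColor(img,cv2.COLOR_RGB2HSV);m=cv2.inRange(h,np.array(lo),np.array(hi))
    k=np.zeros_like(m);x0,y0,x1,y1=box;k[y0:y1,x0:x1]=m[y0:y1,x0:x1]
    n,_,st,c=cv2.connectedComponentsWithStats(k)
    return [(c[i].round(2).tolist(),int(st[i,4])) for i in range(1,n) if st[i,4]>=amin],k
E
python3 - <<'E'
from h import *
B={"scene":(290,215,480,365),"top":(115,155,250,260)}
out=[]
for n in B:
    im=cv2.imread(f"pics/{n}0.png")[:,:,::-1]
    print(n,"orange",blobs(im,(5,200,150),(14,255,255),B[n])[0])
    print("brass",blobs(im,(15,90,60),(26,215,255),B[n])[0])
    print("yellow",blobs(im,(20,216,100),(32,255,255),B[n])[0])
    print("red",blobs(im,(0,200,80),(4,255,255),B[n])[0])
    g,k=blobs(im,(50,150,60),(75,255,255),(100,130,230,220) if n=="scene" else (355,155,430,240),100);print("green",g)
    for c in [g[0][0]]: print(onz(n,*c,.004))
    c=cv2.findContours(k,0,1)[0];c=max(c,key=cv2.contourArea);r=cv2.minAreaRect(c);print(r);print([onz(n,*p,.004).round(4) for p in cv2.boxPoints(r)])
    x0,y0,x1,y1=B[n];out.append(cv2.resize(im[y0:y1,x0:x1],(400,300),interpolation=2))
cv2.imwrite("pics/c0.png",cv2.resize(np.hstack(out),(800,300))[:,:,::-1])
E
```

```text
scene orange [([454.0, 225.0], 7), ([374.58, 251.52], 202), ([451.44, 298.48], 27)]
brass [([394.78, 257.69], 51), ([366.58, 284.02], 55), ([435.29, 303.07], 99)]
yellow [([441.88, 297.61], 69)]
red [([459.0, 224.35], 603)]
green [([173.72, 177.45], 3571)]
[ 0.53937609 -0.32470426  0.004     ]
((174.34178161621094, 175.78091430664062), (50.667457580566406, 84.49079895019531), 54.1623420715332)
[array([ 0.6137, -0.4092,  0.004 ]), array([ 0.3958, -0.4011,  0.004 ]), array([ 0.455 , -0.2445,  0.004 ]), array([ 0.6524, -0.265 ,  0.004 ])]
top orange [([182.55, 211.09], 11), ([199.09, 214.45], 11)]
brass [([188.1, 194.97], 30), ([133.5, 195.5], 6), ([139.0, 208.0], 6), ([182.74, 227.35], 31)]
yellow [([134.92, 202.21], 126)]
red [([128.08, 200.33], 24)]
green [([392.73, 197.68], 3897)]
[ 0.528941   -0.32893649  0.004     ]
((392.870361328125, 197.59352111816406), (57.727882385253906, 68.91390991210938), 2.862405300140381)
[array([ 0.446 , -0.2459,  0.004 ]), array([ 0.6254, -0.2643,  0.004 ]), array([ 0.6141, -0.4145,  0.004 ]), array([ 0.4348, -0.3931,  0.004 ])]
```

View pics/c0.png

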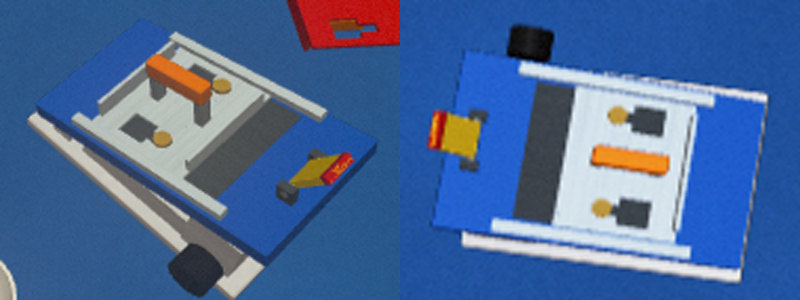

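```bash
cat > bed.py <<'E'
from h import *
def frame():
    P=[]
    for n,a,b in(("top",(182.74,227.35),(188.1,194.97)),("scene",(394.78,257.69),(366.58,284.02))):
        P.append((onz(n,*a,.0714),onz(n,*b,.0714)))
    return P
def mk(a,b):
    y=(a-b);y[2]=0;y/=np.linalg.norm(y);xh=np.cross(y,[0,0,1]);t=np.radians(15)
    x=xh*np.cos(t)+np.array([0,0,np.sin(t)]);z=np.cross(x,y);M=np.c_[x,y,z]
    o=(a+b)/2-M@np.array([-.003,0,.0105]);return M,o
P=frame();M,o=mk((P[0][0]+P[1][0])/2,(P[0][1]+P[1][1])/2)
W=lambda *v:o+M@np.array(v)/1000
E
python3 - <<'E'
from bed import *
print(P);print([np.linalg.norm(p[0]-p[1]) for p in P])
print(tri((394.78,257.69),(182.74,227.35)),tri((366.58,284.02),(188.1,194.97)))
for p in P: m,oo=mk(*p);print(oo,np.degrees(np.arctan2(m[1,0],m[0,0])))
print(o,M)
for n,p in(("handle",(-16.5,0,44+10)),("hinge",(105,0,10)),("lip",(-66.5,0,14)),("c1",(-125,75,0)),("c2",(-125,-75,0)),("c3",(125,75,0)),("c4",(125,-75,0)),("tip2.1",(105-45*np.cos(2.1),0,10+45*np.sin(2.1)))):
    print(n,W(*p).round(4),proj("scene",W(*p)).round(1),proj("top",W(*p)).round(1))
for n,b in(("scene",(451.4,298.5)),):
    pass
print("tip tri",tri((451.44,298.48),(128.08,200.33)))
print("handle tri",tri((374.58,251.52),(191,212.8)))
E
```

```text
[(array([0.45942798, 0.19916764, 0.0714    ]), array([0.53785674, 0.18620413, 0.0714    ])), (array([0.4634448 , 0.19964738, 0.0714    ]), array([0.54165289, 0.18670537, 0.0714    ]))]
[np.float64(0.07949291288412218), np.float64(0.07927169032799242)]
(array([0.46009441, 0.1995008 , 0.06671454]), np.float64(0.0011269199348865986)) (array([0.53886064, 0.18648058, 0.06676208]), np.float64(0.0011348647607303441))
[0.4995581  0.19822609 0.06203424] 80.61443063559922
[0.50346562 0.19871641 0.06203424] 80.60374474024161
[0.50151186 0.19847125 0.06203424] [[ 0.15760949 -0.98659808 -0.04223134]
 [ 0.95298056  0.16316935 -0.25535037]
 [ 0.25881905  0.          0.96592583]]
handle [0.4966 0.169  0.1099] [374.4 250. ] [192.7 209.6]
hinge [0.5176 0.296  0.0989] [434. 302.] [139.4 202.7]
lip [0.4904 0.1315 0.0583] [354.4 252.2] [211.5 214.5]
c1 [0.4078 0.0916 0.0297] [357.5 222.6] [229.4 248.5]
c2 [0.5558 0.0671 0.0297] [306.1 265.6] [238.3 189.4]
c3 [0.4472 0.3298 0.0944] [470.1 284.2] [125.1 233.1]
c4 [0.5952 0.3054 0.0944] [416.5 342.8] [136.4 170.9]
tip2.1 [0.5196 0.3077 0.1423] [447.9 294.9] [128.9 199.2]
tip tri (array([0.51785115, 0.31340376, 0.13474785]), np.float64(0.0031638336733915977))
handle tri (array([0.49163955, 0.17168252, 0.10049268]), np.float64(0.006069473431685019))
```

```bash
cat >> bed.py <<'E'
RT=np.c_[M[:,0],-M[:,1],-M[:,2]]
def show(msg=""):
    s=observe();r=R.from_euler("xyz",s["tool_rot"]).as_matrix()
    print(msg,"t",round(s["clock"],2),"bedmm",((M.T@(s["position"]-o))*1000).round(1),"F_bed",(M.T@s["force"]).round(1),"w",round(s["grip_width"],4),"tilt err deg",np.degrees(R.from_matrix(r.T@RT).as_rotvec()).round(2))
    return s,r
def to(pos,rot=RT):
    s,r=show();d=r.T@(pos-s["position"])/.5;t=R.from_matrix(r.T@rot).as_rotvec()/np.radians(120)
    print("delta",d.round(4),t.round(4))
E
python3 -c "
from bed import *
to(W(172,0,95))"
```

```text
t 0.1 bedmm [372.3 369.7  75. ] F_bed [ 0.  -0.2  0.1] w 0.0857 tilt err deg [-10.7   12.42  80.96]
delta [-0.7901 -0.2831  0.0653] [-0.0892  0.1035  0.6747]
```

>>> play_rows([
  [0,0,-0.15,0,0,0.07,1],
  [-0.1,-0.03,-0.18,0,0,0.14,1],
  [-0.2,-0.07,-0.18,-0.01,0.01,0.21,1],
  [-0.3,-0.11,-0.18,-0.02,0.02,0.28,1],
  [-0.4,-0.15,-0.18,-0.03,0.03,0.35,1],
  [-0.5,-0.18,-0.15,-0.04,0.05,0.42,1],
  [-0.6,-0.21,-0.1,-0.06,0.07,0.49,1],
  [-0.7,-0.25,-0.05,-0.08,0.09,0.56,1],
  [-0.79,-0.283,0,-0.089,0.103,0.62,1],
  [-0.79,-0.283,0.065,-0.089,0.103,0.675,1],
])

```text
clock: 1.1
position: [0.5184, 0.3426, 0.2144]
tool_rot: [3.139, -0.264, 1.397]
force: [0.0, 2.1, -0.4]
grip_width: -0.0002
finger_force: 0.0
```

```bash
python3 -c "
from bed import *
to(W(172,0,33))"
```

```text
t 1.1 bedmm [179.5   6.8 109.7] F_bed [ 1.9  0.3 -0.9] w -0.0002 tilt err deg [ 0.31 -0.15 -0.55]
delta [-0.0152  0.013   0.1534] [ 0.0026 -0.0012 -0.0046]
```

>>> play_rows([
  [0,0,0,0,0,0,1],
  [0,0,0,0,0,0,1],
  [0,0,0,0,0,0,1],
])

```text
clock: 1.4
position: [0.5146, 0.3471, 0.2144]
tool_rot: [3.141, -0.263, 1.409]
force: [-0.1, 0.2, 0.0]
grip_width: -0.0001
finger_force: 0.0
```

```bash
python3 -c "
from bed import *
to(W(172,0,33))
im=grab_frame('scene');a=im[200:380,280:520];cv2.imwrite('pics/s1.png',cv2.resize(a,(720,540))[:,:,::-1])"
```

```text
t 1.4 bedmm [183.1  11.3 108.7] F_bed [ 0.2  0.1 -0. ] w -0.0001 tilt err deg [ 0.02 -0.05  0.11]
delta [-0.0224  0.0225  0.1513] [ 0.0001 -0.0004  0.0009]
```

View pics/s1.png

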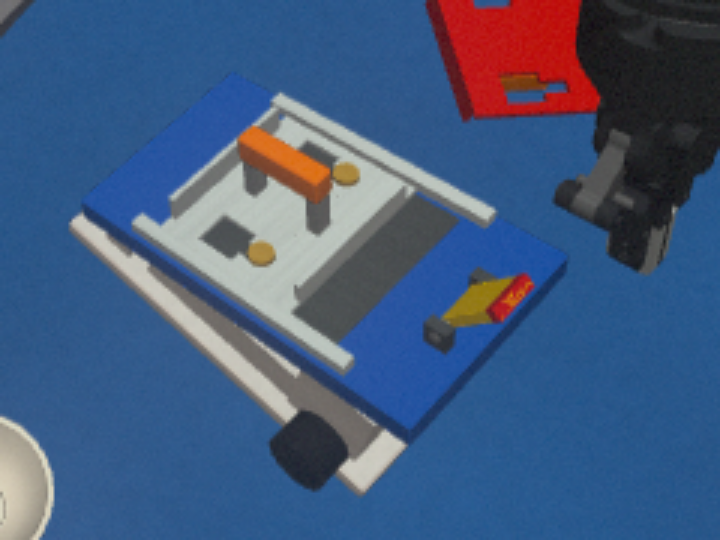

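>>> play_rows([
  [-0.01,0.0225,0.08,0,0,0,1],
  [-0.02,0.0225,0.15,0,0,0,1],
  [-0.03,0.0225,0.151,0,0,0,1],
  [-0.06,0.0225,0.151,0,0,0,1],
  [-0.09,0.0225,0.151,0,0,0,1],
  [-0.12,0.0225,0.151,0,0,0,1],
  [-0.14,0.0225,0.151,0,0,0,1],
  [-0.16,0.0225,0.151,0,0,0,1],
  [-0.18,0.0225,0.151,0,0,0,1],
  [-0.186,0.0225,0.151,0,0,0,1],
])

```text
clock: 2.45
position: [0.5146, 0.2735, 0.1164]
tool_rot: [3.142, -0.261, 1.405]
force: [0.4, 0.6, 0.6]
grip_width: 0.0001
finger_force: 0.3
```

```bash
python3 -c "
from bed import *
to(W(73,0,15))
im=grab_frame('scene');a=im[200:380,280:520];cv2.imwrite('pics/s2.png',cv2.resize(a,(720,540))[:,:,::-1])"
```

```text
t 2.45 bedmm [87.6 -0.6 32.8] F_bed [ 0.8 -0.3  0.4] w 0.0001 tilt err deg [ 0.03  0.03 -0.09]
delta [-0.0292 -0.0013  0.0357] [ 0.0002  0.0002 -0.0007]
```

View pics/s2.png

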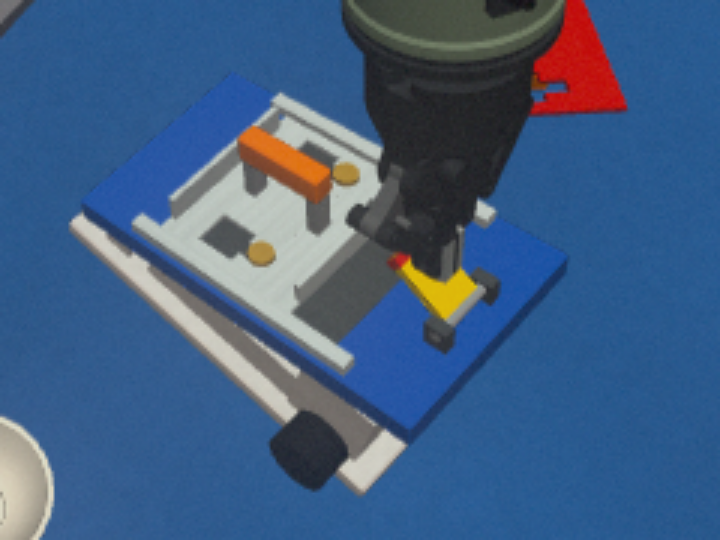

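>>> play_rows([
  [-0.02,0,0.012,0,0,0,1],
  [-0.028,0,0.024,0,0,0,1],
  [-0.028,0,0.033,0,0,0,1],
  [-0.028,0,0.037,0,0,0,1],
  [-0.028,0,0.041,0,0,0,1],
  [-0.028,0,0.043,0,0,0,1],
  [-0.028,0,0.043,0,0,0,1],
])

```text
clock: 3.2
position: [0.5134, 0.2664, 0.0934]
tool_rot: [3.141, -0.262, 1.406]
force: [-12.8, -13.5, 32.6]
grip_width: 0.0004
finger_force: 18.0
```

```bash
python3 -c "
from bed import *
show()"
```

```text
t 3.2 bedmm [74.7 -0.6 12.5] F_bed [-6.4 10.5 35.5] w 0.0004 tilt err deg [ 0.03 -0.02 -0.04]
```

>>> play_rows([
  [0,0,-0.05,0,0,0,1],
  [0,0,-0.13,0,0,0,1],
  [-0.05,0,-0.14,0,0,0,1],
  [-0.13,0,-0.14,0,0,0,1],
  [-0.21,0,-0.14,0,0,0,1],
  [-0.29,0,-0.14,0,0,0,1],
  [-0.34,0,-0.14,0,0,0,1],
  [-0.34,0,-0.14,0,0,0,1],
  [-0.34,0,-0.14,0,0,0,1],
])

```text
clock: 4.1
position: [0.4838, 0.0872, 0.1159]
tool_rot: [3.141, -0.262, 1.406]
force: [0.4, 0.8, -0.2]
grip_width: -0.0002
finger_force: 0.0
```

```bash
python3 -c "
from bed import *
to(W(-94,0,11))
im=grab_frame('scene');a=im[200:380,280:520];cv2.imwrite('pics/s3.png',cv2.resize(a,(720,540))[:,:,::-1])"
```

```text
t 4.1 bedmm [-94.9  -0.7  81.2] F_bed [ 0.8 -0.3 -0.5] w -0.0002 tilt err deg [ 0.04 -0.01 -0.07]
delta [ 0.0018 -0.0014  0.1405] [ 0.0003 -0.0001 -0.0006]
```

View pics/s3.png

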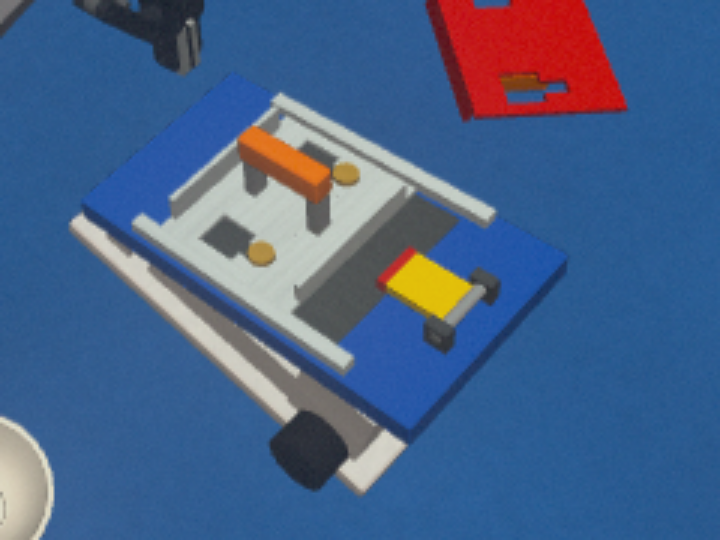

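>>> play_rows([
  [0,0,0.07,0,0,0,1],
  [0,0,0.12,0,0,0,1],
  [0,0,0.142,0,0,0,1],
  [0.01,0,0.142,0,0,0,1],
  [0.02,0,0.142,0,0,0,1],
  [0.03,0,0.142,0,0,0,1],
  [0.04,0,0.142,0,0,0,1],
  [0.05,0,0.142,0,0,0,1],
  [0.06,0,0.142,0,0,0,1],
  [0.07,0,0.142,0,0,0,1],
])

```text
clock: 5.15
position: [0.4925, 0.1382, 0.0571]
tool_rot: [3.14, -0.261, 1.406]
force: [-0.6, -6.2, 3.3]
grip_width: -0.0002
finger_force: 2.8
```

```bash
python3 -c "
from bed import *
to(W(-51,0,10))"
```

```text
t 5.15 bedmm [-60.1  -1.   11. ] F_bed [-5.2 -0.4  4.8] w -0.0002 tilt err deg [ 0.11  0.03 -0.05]
delta [ 0.0182 -0.0019  0.0021] [ 0.0009  0.0002 -0.0004]
```

>>> play_rows([
  [0.005,0,0,0,0,0,1],
  [0.01,0,0,0,0,0,1],
  [0.014,0,0,0,0,0,1],
  [0.014,0,0,0,0,0,1],
])

```text
clock: 5.55
position: [0.4936, 0.1452, 0.059]
tool_rot: [3.14, -0.262, 1.407]
force: [-1.1, -3.1, 1.3]
grip_width: -0.0001
finger_force: 1.2
```

```bash
python3 -c "
from bed import *
show()"
```

```text
t 5.55 bedmm [-52.8  -0.9  11. ] F_bed [-2.8  0.6  2.1] w -0.0001 tilt err deg [ 0.1   0.01 -0.02]
```

>>> play_rows([
  [0.002,0,0,0,0,0,1],
  [0.004,0,0,0,0,0,1],
  [0.006,0,0,0,0,0,1],
  [0.006,0,0,0,0,0,1],
])

```text
clock: 5.95
position: [0.4937, 0.1462, 0.0591]
tool_rot: [3.14, -0.26, 1.405]
force: [-2.9, -15.8, 2.4]
grip_width: 0.0003
finger_force: 7.2
```

```bash
python3 -c "
from bed import *
show()
im=grab_frame('scene');a=im[200:380,280:520];cv2.imwrite('pics/s4.png',cv2.resize(a,(720,540))[:,:,::-1])"
```

```text
t 5.95 bedmm [-51.8  -0.8  10.8] F_bed [-14.9   0.3   6.5] w 0.0003 tilt err deg [ 0.1   0.12 -0.13]
```

View pics/s4.png

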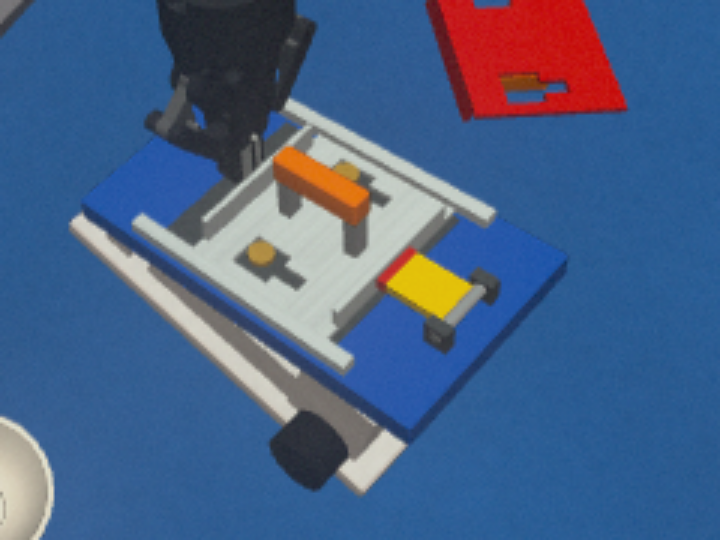

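>>> play_rows([
  [-0.03,0,0,0,0,0,1],
  [-0.03,0,-0.06,0,0,0,1],
  [-0.03,0,-0.14,0,0,0,0.5],
  [0.02,0,-0.18,0,0,0,0],
  [0.1,0,-0.18,0,0,0,0],
  [0.12,-0.002,-0.18,0,0,0,0],
  [0.12,-0.002,-0.18,0,0,0,0],
  [0.12,-0.002,-0.18,0,0,0,0],
  [0.12,-0.002,-0.18,0,0,0,0],
])

```text
clock: 6.9
position: [0.4981, 0.1814, 0.1611]
tool_rot: [-3.141, -0.261, 1.405]
force: [-0.7, -0.1, -0.9]
grip_width: 0.0849
finger_force: 0.0
```

```bash
python3 -c "
from bed import *
to(W(10,0,26))
for n in('scene','top'):
  im=grab_frame(n);print(n,blobs(im,(5,150,100),(16,255,255),(340,230,420,290) if n=='scene' else (170,195,215,230)))if 0 else print(n,blobs(im,(5,170,120),(15,255,255),(340,230,420,290) if n=='scene' else (165,190,215,230))[0])
print(proj('scene',W(10,0,44)),proj('top',W(10,0,54)))"
```

```text
t 6.9 bedmm [  8.8   0.6 100.2] F_bed [-0.4  0.7 -0.8] w 0.0849 tilt err deg [ 0.01  0.04 -0.1 ]
delta [0.0024 0.0011 0.1483] [ 0.0001  0.0003 -0.0008]
scene [([387.89, 260.25], 300), ([415.5, 286.5], 6)]
top []
[386.73691708 260.93157812] [181.27718281 207.69514241]
```

>>> play_rows([
  [0.002,0.001,0.06,0,0,0,0],
  [0.002,0.001,0.11,0,0,0,0],
  [0.002,0.001,0.147,0,0,0,0],
  [0.002,0.001,0.147,0,0,0,0],
  [0.002,0.001,0.147,0,0,0,1],
  [0.002,0.001,0.147,0,0,0,1],
  [0.002,0.001,0.147,0,0,0,1],
  [0.002,0.001,0.147,0,0,0,1],
  [0.002,0.001,0.147,0,0,0,1],
  [0.002,0.001,0.147,0,0,0,1],
], newtons=60)

```text
clock: 8.0
position: [0.5023, 0.202, 0.0913]
tool_rot: [3.141, -0.262, 1.406]
force: [-2.5, -1.6, 10.1]
grip_width: 0.015
finger_force: 59.3
```

```bash
python3 -c "
from bed import *
show()"
```

```text
t 8.0 bedmm [11.1 -0.2 27.4] F_bed [ 0.7  2.2 10.3] w 0.015 tilt err deg [ 0.06 -0.03 -0.02]
```

>>> play_rows([
  [0,0,-0.01,0,0,0,1],
  [0,0,-0.02,0,0,0,1],
  [0,0,-0.035,0,0,0,1],
  [0,0,-0.06,0,0,0,1],
  [0,0,-0.1,0,0,0,1],
  [0,0,-0.16,0,0,0,1],
  [0,0,-0.2,0,0,0,1],
  [0,0,-0.2,0,0,0,1],
])

```text
clock: 8.8
position: [0.499, 0.1759, 0.1903]
tool_rot: [3.137, -0.264, 1.406]
force: [-0.4, 0.1, -3.5]
grip_width: 0.0149
finger_force: 59.0
```

```bash
python3 -c "
from bed import *
show()
yaw=np.radians(80.6);Rv=R.from_euler('xyz',[np.pi,0,yaw]).as_matrix()
to(np.array([.530,-.3295,.20]),Rv)
im=grab_frame('scene');a=im[150:390,200:520];cv2.imwrite('pics/s5.png',cv2.resize(a,(720,540))[:,:,::-1])"
```

```text
t 8.8 bedmm [ 11.3  -1.2 129.8] F_bed [-0.8  0.4 -3.4] w 0.0149 tilt err deg [ 0.26 -0.1  -0.04]
 t 8.8 bedmm [ 11.3  -1.2 129.8] F_bed [-0.8  0.4 -3.4] w 0.0149 tilt err deg [ 0.26 -0.1  -0.04]
delta [-0.9479  0.228  -0.2749] [ 0.0021 -0.1259 -0.0005]
```

View pics/s5.png

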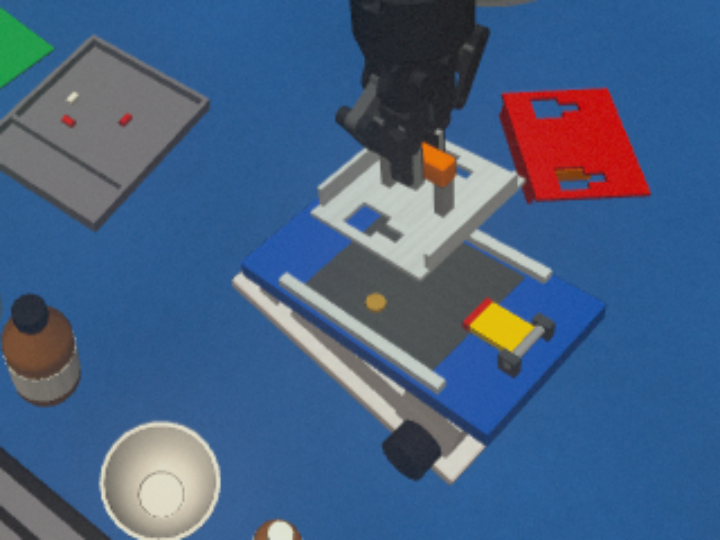

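>>> play_rows([
  [-0.03,0.007,-0.008,0,-0.004,0,1],
  [-0.08,0.019,-0.023,0,-0.01,0,1],
  [-0.15,0.036,-0.043,0,-0.02,0,1],
  [-0.23,0.055,-0.067,0,-0.03,0,1],
  [-0.31,0.074,-0.09,0,-0.045,0,1],
  [-0.39,0.094,-0.113,0,-0.06,0,1],
  [-0.47,0.113,-0.136,0,-0.08,0,1],
  [-0.55,0.132,-0.16,0,-0.1,0,1],
  [-0.63,0.151,-0.183,0,-0.115,0,1],
  [-0.7,0.168,-0.203,0,-0.126,0,1],
])

```text
clock: 9.85
position: [0.5202, -0.1989, 0.1939]
tool_rot: [-3.14, 0.004, 1.406]
force: [0.0, 0.1, -2.5]
grip_width: 0.0153
finger_force: 58.9
```

>>> play_rows([
  [0,0,0,0,0,0,1],
  [0,0,0,0,0,0,1],
])

```text
clock: 10.05
position: [0.5202, -0.1973, 0.1937]
tool_rot: [-3.14, 0.002, 1.405]
force: [0.3, 0.3, -2.6]
grip_width: 0.0149
finger_force: 59.0
```

```bash
cat > m.py <<'E'
from bed import *
Rv=R.from_euler('xyz',[np.pi,0,np.radians(80.6)]).as_matrix()
E
python3 -c "
from m import *
to(np.array([.530,-.3295,.14]),Rv)
print(observe()['position'],observe()['force'],observe()['finger_force'])"
```

```text
t 10.05 bedmm [-340.1  -83.   227.5] F_bed [-0.3 -0.2 -2.6] w 0.0149 tilt err deg [-0.08 15.12 -0.13]
delta [-0.2574  0.0632  0.1079] [-0.0008  0.001  -0.0009]
[ 0.52021376 -0.19726077  0.19371467] [ 0.26309012  0.33494613 -2.58753102] 58.955445885658264
```

>>> play_rows([
  [-0.04,0.01,0,0,0,0,1],
  [-0.1,0.025,0,0,0,0,1],
  [-0.17,0.042,0.03,0,0,0,1],
  [-0.23,0.056,0.06,0,0,0,1],
  [-0.257,0.063,0.09,0,0,0,1],
  [-0.257,0.063,0.108,0,0,0,1],
  [-0.257,0.063,0.108,0,0,0,1],
  [-0.257,0.063,0.108,0,0,0,1],
])

```text
clock: 10.85
position: [0.5314, -0.3273, 0.1411]
tool_rot: [3.142, 0.001, 1.408]
force: [-0.3, -0.2, -3.4]
grip_width: 0.015
finger_force: 58.9
```

```bash
python3 -c "
from m import *
to(np.array([.530,-.3295,.036]),Rv)
im=grab_frame('scene');a=im[90:330,60:380];cv2.imwrite('pics/s6.png',cv2.resize(a,(720,540))[:,:,::-1])"
```

```text
t 10.85 bedmm [-475.9 -115.2  209.4] F_bed [-1.1  0.2 -3.2] w 0.015 tilt err deg [-1.000e-02  1.507e+01  5.000e-02]
delta [-0.0045 -0.002   0.2103] [0.     0.0006 0.0005]
```

View pics/s6.png

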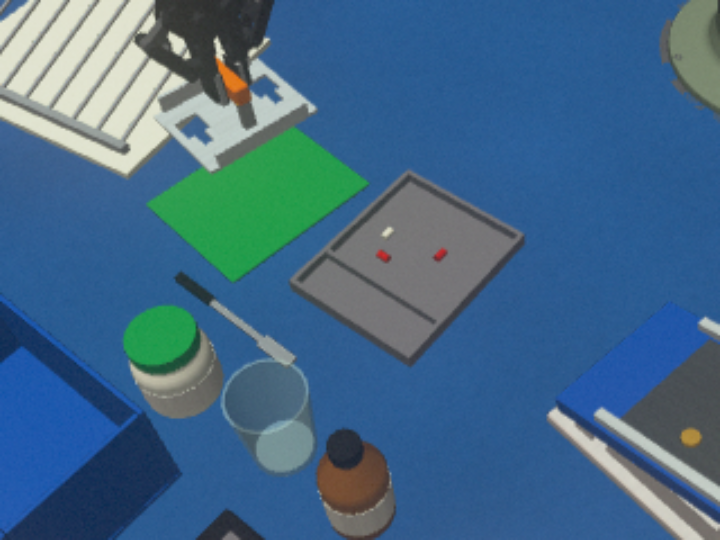

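>>> play_rows([
  [-0.004,-0.002,0.05,0,0,0,1],
  [-0.004,-0.002,0.11,0,0,0,1],
  [-0.004,-0.002,0.16,0,0,0,1],
  [-0.004,-0.002,0.19,0,0,0,1],
  [-0.004,-0.002,0.2,0,0,0,1],
  [-0.004,-0.002,0.208,0,0,0,1],
  [-0.004,-0.002,0.212,0,0,0,1],
  [-0.004,-0.002,0.215,0,0,0,1],
  [-0.004,-0.002,0.215,0,0,0,1],
])

```text
clock: 11.8
position: [0.53, -0.3308, 0.034]
tool_rot: [3.141, 0.002, 1.406]
force: [0.5, 0.1, -2.2]
grip_width: 0.0151
finger_force: 58.9
```

>>> play_rows([
  [0,0,0.002,0,0,0,1],
  [0,0,0.004,0,0,0,1],
  [0,0,0.005,0,0,0,1],
  [0,0,0.005,0,0,0,1],
])

```text
clock: 12.2
position: [0.5298, -0.3308, 0.0312]
tool_rot: [3.141, 0.002, 1.406]
force: [-0.9, -0.1, -0.5]
grip_width: 0.0148
finger_force: 59.4
```

>>> play_rows([
  [0,0,0.001,0,0,0,1],
  [0,0,0.002,0,0,0,1],
  [0,0,0.002,0,0,0,1],
])

```text
clock: 12.5
position: [0.5298, -0.3308, 0.0311]
tool_rot: [3.141, 0.002, 1.406]
force: [-6.1, 3.6, 18.3]
grip_width: 0.0148
finger_force: 62.0
```

Firmly seated; open and withdraw.

>>> play_rows([
  [0,0,-0.001,0,0,0,0.8],
  [0,0,-0.001,0,0,0,0.3],
  [0,0,-0.001,0,0,0,0],
  [0,0,-0.001,0,0,0,0],
  [0,0,-0.001,0,0,0,0],
  [0,0,-0.05,0,0,0,0],
  [0,0,-0.12,0,0,0,0],
  [0,0,-0.2,0,0,0,0],
  [0,0,-0.28,0,0,0,0],
  [0,0,-0.28,0,0,0,0],
])

```text
clock: 13.5
position: [0.5315, -0.3319, 0.1752]
tool_rot: [3.134, 0.004, 1.406]
force: [0.2, 0.3, 0.3]
grip_width: 0.0852
finger_force: 0.0
```

```bash
python3 -c "
from m import *
show()
im=grab_frame('scene');a=im[90:360,60:480];cv2.imwrite('pics/s7.png',cv2.resize(a,(798,513))[:,:,::-1])"
```

```text
t 13.5 bedmm [-471.4 -116.1  243.5] F_bed [ 0.4 -0.1  0.2] w 0.0852 tilt err deg [ 0.42 15.24  0.  ]
```

View pics/s7.png

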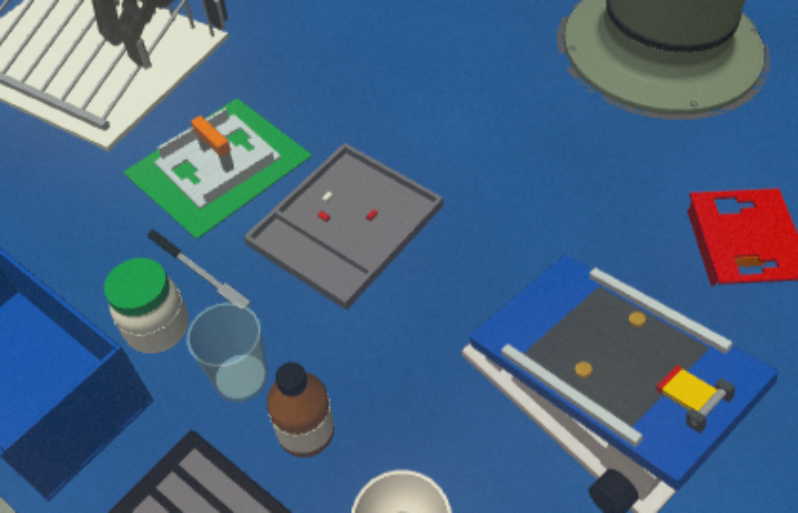

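The plate lies flat and centred on the mat, handle up, at about (217,155) in the crop. The stop is down at (690,388), and nothing else in view has moved.

```bash
python3 -c "
from workcell import *
print(job_done())"
```

```text
the job is handed in; nothing more can be done
None
```

The cover plate is off the filler and lies flat, handle up, in the middle of the green mat. The stop is still down, nothing around looks disturbed in the last picture, and the job is handed in at about 13.6 s; no verdict came back.

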